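# Turn over the adapter plate, load the indexing fixture and hold its index plunger out

## Robot

A 6-joint arm with a two-finger parallel gripper is mounted at the origin on the work surface. World frame = base frame: x ahead of the robot, y to its left, z up, the work surface at z = 0. Lengths are in m, angles in rad, forces in N, time in s.
With the tool pointing down it reaches from about 0.25 to 0.775 m from the base axis. Payload 4 kg.
Tool frame: the origin (TCP) lies on the centre line of the jaws, within the pads' length; the fingertips stand 8 mm ahead of it and the grasp point (between the pads) lies 11 mm behind it; z points along the fingers, y is the line along which they close (so a half turn about z gives the same grasp; the last joint's range is limited). The gripper opens to 85 mm and grips with 20 to 120 N. Pads are 22 mm wide; open, the fingers measure 114 mm over their backs; the gripper's body (76 mm by 85 mm) begins 54 mm behind the grasp point. The pads swing forward as they close: fully open they stand 13 mm farther back than shut.
Start: joints at [1.143, 0.087, 1.371, -0, 1.684, -0.103], TCP at [0.176, 0.521, 0.239] pointing down, gripper open.
Joint ranges: [-3.1, 3.1], [-0.76, 2.03], [0.27, 2.55], [-1.08, 4.22], [0.17, 2.65], [-2.57, 2.57]. Speed limits (rad/s): [2.79, 2.79, 3.14, 3.14, 3.14, 3.14].

## Interface

Orientations are given as a unit quaternion [x, y, z, w].
In Python, from cell import monitor, vision, job gives the robot as it stands. The module is installed in compiled form; this text tells all that it offers.
- The arm moves only by the tool play_rows, never from a script. Its argument "targets" is one flat list of numbers, 7 for each row, row after row: the shift along the tool's x, y, z in units of 40 mm (1.0 is 40 mm), then the turn, a rotation vector about the tool's x, y, z in units of 45 degrees (1.0 is 45 degrees), then the opening, from -1 (shut) to 1 (fully open). In form: [x, y, z, wx, wy, wz, grip, x, y, z, wx, wy, wz, grip, ...]. A call has 1 to 20 rows; each row shifts and turns the commanded pose from where the row before left it, along the tool's axes as they then stand; what a row does not reach is not made up. A row lasts 1/10 s, in which the tool goes at most 50 mm and 8.59 degrees, less where a joint would pass 70% of its speed; a pose out of reach is approached as far as the arm can. A call with a number of a shift or a turn outside -1 to 1 is refused whole. A call with a gripper value outside its range is refused whole. The fingers move at their own pace and stop on an object; the grip force is fixed at half the most. Time passes only in rows, so rows that do not move let the fingers close. It gives the time, the measured TCP pose, the force and the opening at its end, in the units of the state.
- monitor.state(): the state, without advancing time (a new reading comes with each control period).
- vision.camera(name): name is "scene" or "top"; returns a dict with "img" (480x640x3 uint8, blue, green, red), "range_z" (480x640 float32, m along the optical axis (not along the pixel's ray), 0 where there is no reading), "fx", "fy", "cx", "cy" (pixels), "R" (3x3) and "t" (3): a world point X has camera coordinates R X + t. Camera axes: x right, y down, z forward; pixel columns grow to the right and rows downward; lengths in m; the calibration is good to about 2 mm. A picture is of the moment at which its call begins.
- job.hand_in(): hands the job in, once; it reports no verdict.
The state is a dict: "time_s": time; "joint_positions": joint angles; "qd": joint speeds; "tau": joint torques, N m; "eef_pos": TCP position; "tool_rot": TCP orientation; "contact_force": force on the tool from outside, world axes, zero at the start; "torque": the same for the moment, N m; "width": finger opening in m.
Only numpy, scipy, OpenCV 4.12 (cv2) and the standard library are available. Lean on these libraries where they do the work, as an engineer would, in place of code of your own. Each camera call takes 0.05 s, during which the arm holds its last target. There are 200 camera calls.

## Task

The square prosthetic adapter plate lies on the bench with its round boss up; its plain face is to be countersunk next. Turn the plate over, without dropping it, and seat it fully home in the nest on the indexing turntable, boss down in the round recess and plain face up, and let go of it. Then pull the black knob of the sprung index plunger fully back, away from the turntable, and finish while still holding it there, its pin clear of the hole, so that I can turn the table; leave the foot, hex key and screw jar where they are.

Things in the scene. Friction and masses are not known exactly. Their poses are not given: they have to be found in the camera images.
- plate_center (a point): Loose aluminium plate, 0.10 to 0.17 kg: square slab 60 x 60 x 12 mm, round boss 34 mm wide and 5 mm high in the middle of one face, four small holes. Point: centre of the slab, 6 mm from each face (boss not counted). z points out of the boss face (up at the start, down when turned over); x, y square to the sides. Starts flat on the bench; stands by itself on a 12 mm edge.
- nest_seat (a point): Centre of the nest's flat seat, 72 mm above the bench, z up; a seated plate's centre is 6 mm above it. Recess for the boss: 40 mm wide, 7 mm deep. Bevelled fences on the +y and -y sides, 44 mm long, 65 mm apart inside (2.5 mm play each side of the plate), 10 mm above the seat, out to 42 mm. Seat 48 mm wide along x: the plate overhangs 6 mm on each x side, open for fingers down to the disc.
- fixture: Bolted-down indexing fixture: grey base 170 x 170 x 28 mm, origin under its middle, z up. On it a steel turntable disc, 150 mm wide, top 50 mm above the bench, which carries the nest (22 mm block, in line with the base at the start) and is locked while the pin is in. On the -y side the plunger bracket, 44 mm wide along x, 64 mm high, from 85 to 113 mm off the middle, then the plunger.
- knob_grip (a point): Centre of the plunger's black cylindrical pull knob, 28 mm thick, 24 mm long, axis level along y, 40 mm above the bench, 151 mm from the turntable's axis when in. Pull straight along this point's -y axis (away from the turntable). On the +y side: a 12 mm neck, then, 24 mm from the point, a 20 mm sleeve and, at 38 mm, the bracket. Otherwise free all round. The point moves with the knob; z up.
- plunger (a joint): Travel of the index plunger in m: 0 = pin seated in a hole in the disc's rim, 0.016 = pulled fully back, against its stop. The pin leaves its hole at about 0.012. A spring pulls it in with 8 N at 0 and 16 N at full travel, so it snaps back when let go.
- foot: Bystander: flesh-coloured prosthetic foot standing on its sole, about 255 x 88 mm, 102 mm high. Origin under its middle, x towards the toes.
- hex_key: Bystander: T-handled hex key lying on the bench, 175 mm long, handle 80 mm wide and 18 mm thick at its -x end. Origin on the bench near the middle of the shank.
- screw_jar: Bystander: closed screw jar, 60 mm in diameter and 60 mm high. Origin at the centre of its underside.
Mind the look-alikes: they are no part of the job. What is meant by the part that bears plate_center is not red, turquoise or yellow, and is the smaller of those in its own colour.

How it is judged:
On the way, in this order (a step that is already met when the one before it is completed fails the run):
1. the plate lies in the nest, plain face up, boss in the recess, let go of (angle between plate_center's own z axis and vertical above 3.06 rad and horizontal distance between plate_center and nest_seat below 0.006 m and z of plate_center in the frame of nest_seat below 0.0075 m and (angle between the x axis of plate_center and the x axis of nest_seat, either way round below 0.12 rad or angle between the y axis of plate_center and the x axis of nest_seat, either way round below 0.12 rad) and contact force between the fingers and plate below 0.1 N), for 0.2 s.
2. the plunger is pulled fully back (value of joint plunger above 0.014 m), for 0.3 s.
At the end, for the whole second after the job is handed in: The plate lies flat in the nest, plain face up, within 6 mm of its centre, seated within 1.5 mm and square within about 7 degrees, at rest and untouched; the plunger is held by the fingers at more than 14 of its 16 mm of travel (all of step 1 and linear speed of plate below 0.02 m/s and contact force between the arm and plate below 0.1 N and value of joint plunger above 0.014 m and contact force between the fingers and plunger above 4 N); the arm keeps its last pose, push and grip.
It fails at once if a bystander is moved by more than 20 mm (distance of any of foot, hex_key, screw_jar from where it was at the start of the episode above 0.02 m).
It fails at once if the plate is dropped (falls free faster than 0.9 m/s, about 40 mm) (linear speed of plate above 0.9 m/s and contact force between the fingers and plate below 0.05 N).
It also fails if it takes over 61 s, if anything falls off the work surface, if the arm or the gripper's body presses on something with over 40 N, if the wrist force passes 120 N, or if a joint passes its speed limit or range.

## Working session

There is one attempt and no reset: what is moved stays moved. The work goes in short steps, Python scripts to look and compute and a tool call to move; the robot and the scene stay as the last step left them, time stands still between calls to the robot, and variables do not carry over. Pictures are saved under pics/ and viewed, on a budget of 10 in all, crops included, one or two more only if the job needs it, and the job is handed in when it is done.

Besides the shell and the picture viewer there is one more tool, called after ">>>" by a JSON object that holds its "method" and its "body", one argument or row to a line. play_rows: Moves the arm, as the interface text tells. Shifts and turns lie within -1 to 1; 1 stands for 40 mm of shift or 45 degrees of turn. Its arguments: {"type":"object","properties":{"targets":{"type":"array"}},"required":["targets"]}

```bash
mkdir -p pics
cat > h.py <<'E'
import numpy as np, cv2
from cell import monitor, vision, job
from scipy.spatial.transform import Rotation as Ro
def snap(n,f):
    c=vision.camera(n); np.savez(f'pics/{f}.npz',**c); cv2.imwrite(f'pics/{f}.png',c['img']); return c
def load(f): return dict(np.load(f'pics/{f}.npz'))
def pt(c,u,v,z=None):
    "3d point from pixel; z: intersect with the plane of that height, else use depth"
    r=np.array([(u-c['cx'])/c['fx'],(v-c['cy'])/c['fy'],1]); o=-c['R'].T@c['t']; d=c['R'].T@r
    s=c['range_z'][int(round(v)),int(round(u))] if z is None else (z-o[2])/d[2]
    return o+s*d
def proj(c,X):
    p=c['R']@np.array(X)+c['t']; return p[0]/p[2]*c['fx']+c['cx'],p[1]/p[2]*c['fy']+c['cy']
E
python3 - <<'E'
from h import *
for n in('scene','top'):
    c=snap(n,n+'0'); print(n,-c['R'].T@c['t'],c['fx'],c['R'][2])
s=monitor.state();print(s['time_s'],s['eef_pos'],s['tool_rot'],s['width'],s['contact_force'])
E
```

```text
scene [ 0.99018206 -0.67094447  1.02583723] 609.0960572817817 [-0.33494266  0.60007815 -0.72644314]
top [0.45058617 0.13000561 1.02434907] 546.2420919457261 [ 0.11380274  0.00102558 -0.99350284]
0.1 [0.17533783 0.52084756 0.23823734] [ 1.61707441e-01  9.86838223e-01 -9.74994222e-04 -2.74390623e-04] 0.08590046980726217 [ 0.00937325 -0.57193231  0.10842151]
```

View pics/top0.png

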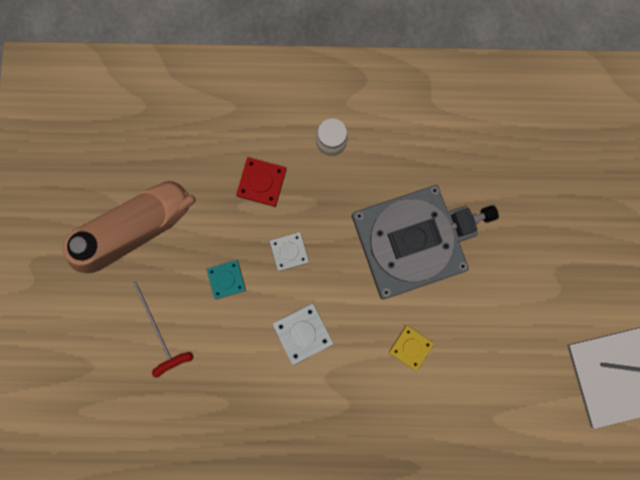

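View pics/scene0.png

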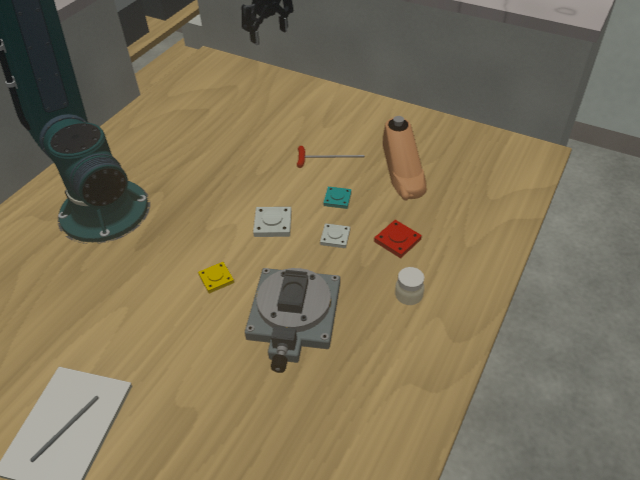

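Top view shows the look-alikes: red plate (261,182), turquoise (226,280), yellow (412,348), large white (303,334) and small white (289,251). By the description I want the small white one. In the scene view it is at (335,235), the nest at (292,292) and the knob at (279,363). Next is a close crop to confirm and measure.

Run:
```python
from h import *
t=load('top0'); s=load('scene0')
def crop(c,u,v,w,h,k): return cv2.resize(c['img'][v:v+h,u:u+w],None,fx=k,fy=k,interpolation=cv2.INTER_CUBIC)
a=crop(t,260,225,60,50,5); b=crop(t,345,175,160,125,5)[:, :]
A=np.zeros((600,800,3),np.uint8)
A[:300,:300]=crop(t,264,222,60,60,5)      # top plate, x5 from (264,222)
A[300:600,:300]=crop(s,310,210,60,60,5)   # scene plate, x5
A[:300,300:750]=crop(t,350,180,150,100,3)[:, :] # top fixture x3
A[300:600,300:800]=crop(s,240,260,125,75,4)if 0 else cv2.copyMakeBorder(crop(s,240,260,125,75,4),0,0,0,0,0)if 0 else crop(s,210,262,200,120,2.5)
cv2.imwrite('pics/crop1.png',A)
for c in(t,s):
    hsv=cv2.cvtColor(c['img'],cv2.COLOR_BGR2HSV)
    m=((hsv[...,1]<50)&(hsv[...,2]>120)).astype(np.uint8)
    n,l,st,ce=cv2.connectedComponentsWithStats(m)
    for i in range(1,n):
        if st[i,4]>150: print(st[i],ce[i], pt(c,*ce[i]).round(4))
# fixture height samples via depth
for u,v in((414,238),(375,260),(430,210),(463,225),(489,213),(289,251),(303,334)): print((u,v),pt(t,u,v).round(4))
```

```text
[317 118  30  29 651] [331.82795699 132.01996928] [0.7538 0.0988 0.0595]
[ 270  232   39   39 1014] [288.71301775 251.18047337] [0.5389 0.1743 0.0155]
[ 272  303   62   62 2123] [302.34149788 333.567122  ] [0.3892 0.1461 0.0227]
[ 570  328   70  101 5076] [609.60027581 376.80437352] [ 0.3212 -0.4103  0.0158]
[ 454    0  160   31 2530] [554.90118577   9.89683794] [ 0.9902 -0.6709  1.0258]
[ 577    0   63  137 4816] [616.19019934  72.75373754] [ 0.9892  1.854  -0.3791]
[ 518  150   98  179 6730] [567.18469539 233.08811293] [ 1.028   1.229  -0.7436]
[253 207  38  26 857] [272.0361727  219.16686114] [0.3986 0.1391 0.0261]
[320 224  30  21 470] [334.94042553 233.82765957] [0.5462 0.1707 0.018 ]
[398 267  26  20 412] [410.66990291 276.64320388] [0.7576 0.0988 0.0606]
[ 257  268   73   59 1982] [292.62008073 299.77093845] [ 0.5773 -0.0686  0.0704]
[501 321  71  31 670] [541.11044776 334.96119403] [ 1.0599  0.713  -0.7537]
[ 471  335   47   71 1060] [494.67169811 368.6745283 ] [ 0.9587  0.5045 -0.7433]
[616 351  24  23 184] [631.32608696 362.03804348] [ 1.3493  0.7367 -0.7454]
[   0  367  131  113 8668] [ 63.84794647 426.97092755] [ 0.3373 -0.464   0.02  ]
[521 372  50  29 659] [546.20485584 385.51138088] [ 1.1238  0.5258 -0.7509]
[594 389  20  19 222] [603.61711712 398.13963964] [ 1.2964  0.5694 -0.7576]
[ 440  428   61   52 1640] [468.21585366 459.82560976] [ 0.9819  0.173  -0.7443]
(414, 238) [ 0.5616 -0.0485  0.0666]
(375, 260) [0.524  0.0164 0.0335]
(430, 210) [ 0.6151 -0.0808  0.0491]
(463, 225) [ 0.5864 -0.1355  0.0657]
(489, 213) [ 0.611  -0.1866  0.0518]
(289, 251) [0.5393 0.1738 0.0156]
(303, 334) [0.3882 0.1449 0.019 ]
```

View pics/crop1.png

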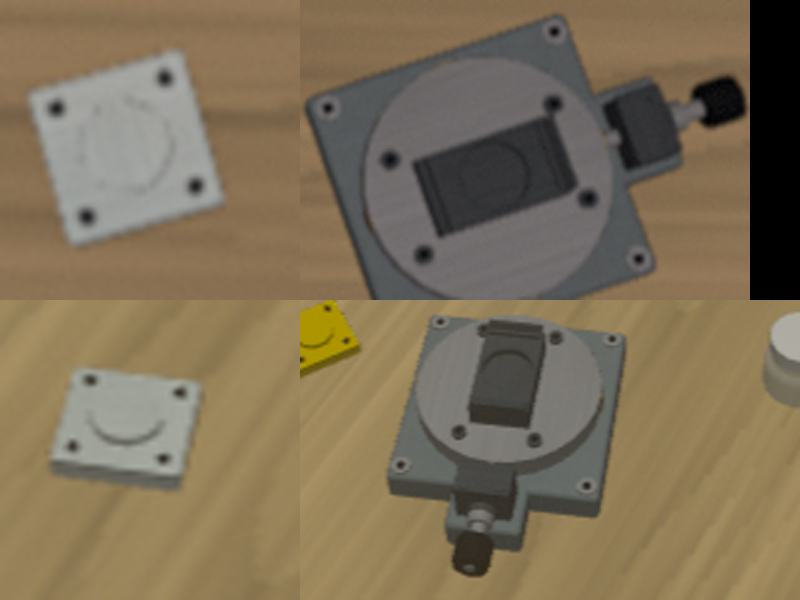

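The crop confirms the small white plate. Its top corners in the crop are about (30,93), (181,50), (222,203) and (72,245). The nest recess is at about (494,172) and the knob at (719,101). Next I triangulate from both views.

Run:
```python
from h import *
t=load('top0'); s=load('scene0')
P=lambda u,v:(264+u/5-.4,222+v/5-.4); F=lambda u,v:(350+(u-300)/3-.33,180+v/3-.33)
p=lambda u,v:(310+u/5-.4,210+(v-300)/5-.4); f=lambda u,v:(210+(u-300)/2.5-.3,262+(v-300)/2.5-.3)
def tri(a,b):
    A=[np.c_[c['R'],c['t']] for c in(t,s)]
    K=[np.array([[c['fx'],0,c['cx']],[0,c['fy'],c['cy']],[0,0,1]]) for c in(t,s)]
    X=cv2.triangulatePoints(K[0]@A[0],K[1]@A[1],np.array(a,float),np.array(b,float))[:,0]; return X[:3]/X[3]
def rect(c,z,cx,cy,n):
    pass
# plate: corners
ct=[P(30,93),P(181,50),P(222,203),P(72,245)]
X=np.array([pt(t,*q,z=.012) for q in ct]); print('plate corners top',X.round(4).tolist(),X.mean(0), np.linalg.norm(np.diff(X,axis=0),axis=1))
d=[X[1]-X[0],X[2]-X[3],X[2]-X[1],X[3]-X[0]]; print('edge angles',[np.degrees(np.arctan2(e[1],e[0])).round(2) for e in d])
# holes: top (56,107),(165,78),(196,186),(87,216); scene (90,380),(180,392),(163,459),(72,446)
ht=[P(56,107),P(165,78),P(196,186),P(87,216)]; hs=[p(90,380),p(180,392),p(163,459),p(72,446)]
for z in(.012,): 
  for c,h in((t,ht),(s,hs)): 
    H=np.array([pt(c,*q,z=z) for q in h]); print('hole mean',H.mean(0).round(4))
from itertools import permutations
best=min(permutations(hs),key=lambda o:sum(abs(proj(s,pt(t,*a,z=.012))[0]-b[0])+abs(proj(s,pt(t,*a,z=.012))[1]-b[1]) for a,b in zip(ht,o)))
Y=np.array([tri(a,b) for a,b in zip(ht,best)]); print('tri holes',Y.round(4).tolist(),Y.mean(0))
# fixture
bt=[F(327,108),F(554,32),F(638,259)]; B=np.array([pt(t,*q,z=.028) for q in bt]); print('base screws top',B.round(4).tolist(),'centre',(B[0]+B[2])/2)
bs=[f(440,321),f(611,339),f(587,485),f(400,465)]; B2=np.array([pt(s,*q,z=.028) for q in bs]); print('scene',B2.round(4).tolist(),B2.mean(0))
e=B[1]-B[0]; print('base ang',np.degrees(np.arctan2(e[1],e[0]))); e=B[2]-B[1]; print(np.degrees(np.arctan2(e[1],e[0])))
for i in range(4):
    e=B2[(i+1)%4]-B2[i]; print(' sc',np.degrees(np.arctan2(e[1],e[0])).round(2))
dh=np.array([pt(t,*F(*q),z=.05) for q in((553,104),(390,160),(424,254),(588,198))]); print('disc holes',dh.mean(0))
for i in range(4):
    e=dh[(i+1)%4]-dh[i]; print(' dh',np.degrees(np.arctan2(e[1],e[0])).round(2))
print('recess top',pt(t,*F(494,172),z=.072),'scene',pt(s,*f(508,370),z=.072))
print('tri recess',tri(F(494,172),f(508,370)))
print('knob ',pt(t,*F(719,101),z=.045),pt(s,*f(473,553),z=.045),tri(F(719,101),f(473,553)))
# depth: nest seat pts, plate plane
for nm,c in(('t',t),('s',s)):
    v,u=np.mgrid[0:480,0:640]; r=np.stack([(u-c['cx'])/c['fx'],(v-c['cy'])/c['fy'],u*0+1],-1)*c['range_z'][...,None]; W=(r-c['t'])@c['R']
    np.save(f'pics/W{nm}.npy',W)
    m=np.linalg.norm(W[...,:2]-[.539,.174],axis=-1)<.03; print('plate z',np.percentile(W[m][:,2],[10,50,90]).round(4))
    m=(W[...,2]>.062)&(np.linalg.norm(W[...,:2]-[.562,-.05],axis=-1)<.06); q=W[m]; print('nest',q[:,:2].mean(0),np.percentile(q[:,2],[10,50,90]).round(4), cv2.minAreaRect((q[:,:2]*1000).astype(np.float32)))
    m=(W[...,2]>.02)&(np.linalg.norm(W[...,:2]-[.611,-.187],axis=-1)<.03); q=W[m]; print('knob',cv2.minAreaRect((q[:,:2]*1000).astype(np.float32)),q[:,2].max())
```

```text
plate corners top [[0.5592, 0.2106, 0.012], [0.5763, 0.1546, 0.012], [0.5194, 0.1382, 0.012], [0.5028, 0.1935, 0.012]] [0.53941863 0.17422992 0.012     ] [0.05852583 0.05924285 0.05769729]
edge angles [np.float64(-72.99), np.float64(-73.35), np.float64(-163.99), np.float64(-163.19)]
hole mean [0.5397 0.1743 0.012 ]
hole mean [0.5427 0.1769 0.012 ]
tri holes [[0.5558, 0.2019, 0.0124], [0.5675, 0.1615, 0.0116], [0.5273, 0.1492, 0.0124], [0.5154, 0.1894, 0.013]] [0.54152583 0.17551287 0.0123334 ]
base screws top [[0.6058, 0.0462, 0.028], [0.6557, -0.0937, 0.028], [0.5162, -0.1437, 0.028]] centre [ 0.56096949 -0.04872423  0.028     ]
scene [[0.4679, 0.0003, 0.028], [0.6071, 0.0496, 0.028], [0.6581, -0.0889, 0.028], [0.5182, -0.1402, 0.028]] [ 0.56283016 -0.04480652  0.028     ]
base ang -70.37018529929331
-160.30877954699025
 sc 19.48
 sc -69.8
 sc -159.87
 sc 109.69
disc holes [ 0.56120492 -0.04907235  0.05      ]
 dh 109.99
 dh -159.98
 dh -70.25
 dh 19.91
recess top [ 0.56275645 -0.04805298  0.072     ] scene [ 0.56593981 -0.04772663  0.072     ]
tri recess [ 0.56423868 -0.04747382  0.0705553 ]
knob  [ 0.61150236 -0.18934679  0.045     ] [ 0.61698053 -0.19024758  0.045     ] [ 0.61400678 -0.18936561  0.04128711]
plate z [0.0097 0.0126 0.0173]
nest [ 0.56044517 -0.04990712] [0.0641 0.0714 0.0787] ((560.2598876953125, -48.80130386352539), (48.21766662597656, 86.31338500976562), 19.742721557617188)
knob ((607.82470703125, -180.76815795898438), (28.900083541870117, 44.898956298828125), 18.447751998901367) 0.05812735652214637
plate z [0.0073 0.0125 0.0176]
nest [ 0.56535318 -0.04572009] [0.064  0.0706 0.0784] ((564.9846801757812, -46.29804992675781), (49.176902770996094, 88.0645523071289), 19.462047576904297)
knob ((611.6444702148438, -180.43833923339844), (29.871231079101562, 48.23686218261719), 26.697505950927734) 0.05725591727423399
```

Measured: plate centre ≈ (0.541, 0.175), yaw 16.6°. Nest ≈ (0.563, -0.047) and fixture yaw 19.9°. Knob ≈ (0.614, -0.190).

The plan:
1. Grip the plate by its sides and turn it onto an edge.
2. Release it, then let it lean boss-down between the open fingers like a ladder.
3. Regrip it tool-down and seat it.
4. Pull the knob.

First move: turn and travel above the plate.

>>> {"method": "play_rows", "body": {
  "targets": [0,0,0,0,0,0.152,1,0,0,0,0,0,0.152,1,0,0,0,0,0,0.152,1,0,0,0,0,0,0.152,1,0,0,0,0,0,0.152,1,0,0,0,0,0,0.152,1,0,0,0,0,0,0.152,1,0,0,0,0,0,0.152,1,-0.906,0.523,0.083,0,0,0,1,-0.906,0.523,0.083,0,0,0,1,-0.906,0.523,0.083,0,0,0,1,-0.906,0.523,0.083,0,0,0,1,-0.906,0.523,0.083,0,0,0,1,-0.906,0.523,0.083,0,0,0,1,-0.906,0.523,0.083,0,0,0,1,-0.906,0.523,0.083,0,0,0,1,-0.906,0.523,0.083,0,0,0,1,-0.906,0.523,0.083,0,0,0,1,-0.906,0.523,0.083,0,0,0,1,-0.906,0.523,0.083,0,0,0,1]
}}

```text
time_s: 2.1
eef_pos: [0.5415, 0.1752, 0.1987]
tool_rot: [0.597, 0.802, -0.0, -0.0]
contact_force: [-0.6, 2.3, 0.2]
width: 0.0856
```

>>> {"method": "play_rows", "body": {
  "targets": [0,0,0,0,0.16,0,1,0,0,0,0,0.16,0,1,0,0,0,0,0.18,0,1]
}}

```text
time_s: 2.4
eef_pos: [0.5411, 0.1768, 0.2]
tool_rot: [0.585, 0.786, 0.119, -0.158]
contact_force: [-0.2, 0.5, -0.1]
width: 0.085
```

```bash
cat >> h.py <<'E'
def st():
    s=monitor.state(); R=Ro.from_quat(s['tool_rot']).as_matrix()
    print('t %.2f'%s['time_s'],'q',np.round(s['joint_positions'],3),'p',np.round(s['eef_pos'],4),'w %.4f'%s['width'],'F',np.round(s['contact_force'],1))
    print(' x',R[:,0].round(3),'y',R[:,1].round(3),'z',R[:,2].round(3)); return s,R
def go(target):
    "shift in tool units to a world target"
    s,R=st(); print(' units',(R.T@(np.array(target)-s['eef_pos'])/.04).round(3))
E
python3 -c "
from h import *
st()"
```

```text
t 2.40 q [ 0.004  0.172  1.403  0.384  1.675 -0.268] p [0.5411 0.1768 0.2   ] w 0.0850 F [-0.2  0.5 -0.1]
 x [-0.265  0.883  0.388] y [0.958 0.287 0.002] z [-0.11   0.372 -0.922]
```

>>> {"method": "play_rows", "body": {
  "targets": [0,0,0,0,-0.17,0,1,0,0,0,0,-0.17,0,1,0,0,0,0,-0.17,0,1,0,0,0,0,-0.17,0,1,0,0,0,0,-0.17,0,1,0,0,0,0,-0.15,0,1,0,0,0,0,0,0,1]
}}

```text
time_s: 3.1
eef_pos: [0.5391, 0.1792, 0.197]
tool_rot: [0.583, 0.789, -0.118, 0.155]
contact_force: [-1.1, -0.5, 0.3]
width: 0.0854
```

```bash
python3 -c "
from h import *
go([.5375,.188,.06]);go([.5375,.188,.014])"
```

```text
t 3.10 q [ 0.433  0.187  1.391 -0.389  1.621  0.127] p [0.5391 0.1792 0.197 ] w 0.0854 F [-1.1 -0.5  0.3]
 x [-0.271  0.883 -0.383] y [ 0.956  0.292 -0.005] z [ 0.108 -0.367 -0.924]
 units [1.515 0.042 3.081]
t 3.10 q [ 0.433  0.187  1.391 -0.389  1.621  0.127] p [0.5391 0.1792 0.197 ] w 0.0854 F [-1.1 -0.5  0.3]
 x [-0.271  0.883 -0.383] y [ 0.956  0.292 -0.005] z [ 0.108 -0.367 -0.924]
 units [1.954 0.047 4.143]
```

>>> {"method": "play_rows", "body": {
  "targets": [0.326,0.008,0.69,0,0,0,1,0.326,0.008,0.69,0,0,0,1,0.326,0.008,0.69,0,0,0,1,0.326,0.008,0.69,0,0,0,1,0.326,0.008,0.69,0,0,0,1,0.163,0.004,0.345,0,0,0,1,0.163,0.003,0.345,0,0,0,1,0,0,0,0,0,0,1,0,0,0,0,0,0,1]
}}

```text
time_s: 4.0
eef_pos: [0.5408, 0.1857, 0.0175]
tool_rot: [0.586, 0.787, -0.116, 0.157]
contact_force: [-0.1, -0.2, 0.3]
width: 0.0854
```

Run:
```python
from h import *
st(); s=snap('scene','s1'); t=snap('top','t1')
A=np.zeros((500,800,3),np.uint8)
u,v=map(int,proj(s,[.54,.18,.02])); A[:,:400]=cv2.resize(s['img'][v-60:v+40,u-40:u+40],(400,500),interpolation=2)
u2,v2=map(int,proj(t,[.54,.18,.02])); A[:,400:]=cv2.resize(t['img'][v2-50:v2+50,u2-40:u2+40],(400,500),interpolation=2)
cv2.imwrite('pics/c2.png',A); print(u,v,u2,v2)
```

```text
t 4.00 q [ 0.442  0.342  1.577 -0.403  1.305  0.275] p [0.5408 0.1857 0.0175] w 0.0854 F [-0.1 -0.2  0.3]
 x [-0.264  0.885 -0.382] y [0.958 0.287 0.001] z [ 0.111 -0.366 -0.924]
334 229 285 250
```

View pics/c2.png

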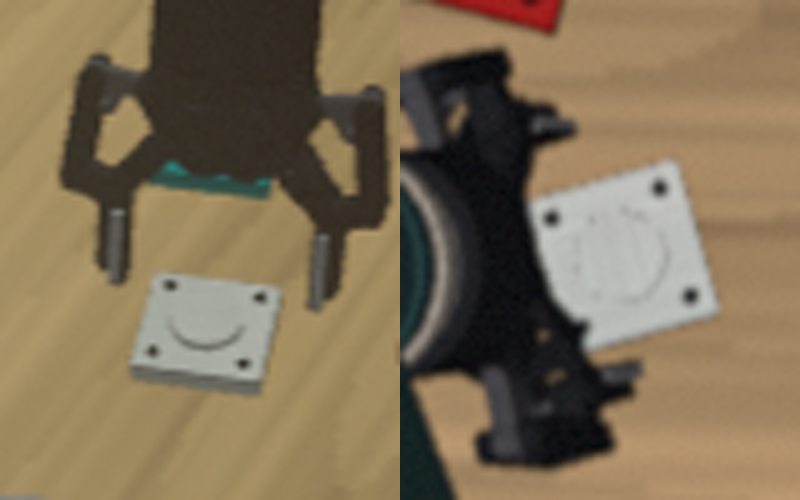

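The scene crop shows the open fingertips still above bench level beside the plate. Open tips stand back 13 mm, as the text says. Both fingers straddle the plate's upper (d-side) part. I lower a further 9 mm and close.

>>> {"method": "play_rows", "body": {
  "targets": [0.04,0,0.1,0,0,0,1,0.04,0,0.1,0,0,0,1,0,0,0,0,0,0,0.6,0,0,0,0,0,0,0.2,0,0,0,0,0,0,-1,0,0,0,0,0,0,-1,0,0,0,0,0,0,-1,0,0,0,0,0,0,-1,0,0,0,0,0,0,-1]
}}

```text
time_s: 5.0
eef_pos: [0.5404, 0.186, 0.0083]
tool_rot: [0.586, 0.787, -0.116, 0.157]
contact_force: [-0.1, 3.6, 2.7]
width: 0.0582
```

Run:
```python
from h import *
st(); s=snap('scene','s2')
u,v=334,229; cv2.imwrite('pics/c3.png',cv2.resize(s['img'][v-60:v+40,u-40:u+40],(480,600),interpolation=2))
```

```text
t 5.00 q [ 0.442  0.353  1.584 -0.404  1.289  0.282] p [0.5404 0.186  0.0083] w 0.0582 F [-0.1  3.6  2.7]
 x [-0.265  0.885 -0.382] y [0.958 0.287 0.001] z [ 0.111 -0.366 -0.924]
```

View pics/c3.png

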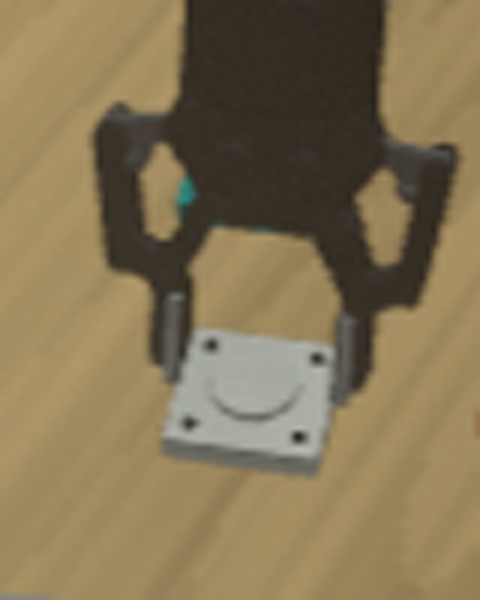

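The plate is gripped by both sides near its upper edge. Next I lift it 120 mm and turn it 90° about the closing axis.

>>> {"method": "play_rows", "body": {
  "targets": [-0.1,0,-0.24,0,0,0,-1,-0.21,0,-0.506,0,0,0,-1,-0.21,0,-0.506,0,0,0,-1,-0.21,0,-0.506,0,0,0,-1,-0.21,0,-0.506,0,0,0,-1,-0.21,0,-0.506,0,0,0,-1,0,0,0,0,0.16,0,-1,0,0,0,0,0.16,0,-1,0,0,0,0,0.16,0,-1,0,0,0,0,0.16,0,-1,0,0,0,0,0.16,0,-1,0,0,0,0,0.16,0,-1,0,0,0,0,0.16,0,-1,0,0,0,0,0.16,0,-1,0,0,0,0,0.16,0,-1,0,0,0,0,0.16,0,-1,0,0,0,0,0.16,0,-1,0,0,0,0,0.16,0,-1,0,0,0,0,0.08,0,-1]
}}

```text
time_s: 6.95
eef_pos: [0.5394, 0.184, 0.1256]
tool_rot: [0.497, 0.665, 0.331, -0.448]
contact_force: [-0.6, 0.2, -1.5]
width: 0.058
```

Run:
```python
from h import *
st(); s=snap('scene','s3'); t=snap('top','t3')
A=np.zeros((480,800,3),np.uint8)
A[:,:400]=cv2.resize(s['img'][100:340,200:400],(400,480),interpolation=2); A[:,400:]=cv2.resize(t['img'][130:370,230:430],(400,480),interpolation=2)
cv2.imwrite('pics/c4.png',A)
```

```text
t 6.95 q [-0.244  0.503  1.499  0.973  1.845 -0.619] p [0.5394 0.184  0.1256] w 0.0580 F [-0.6  0.2 -1.5]
 x [-0.104  0.365  0.925] y [ 0.958  0.286 -0.005] z [-0.266  0.886 -0.379]
```

View pics/c4.png

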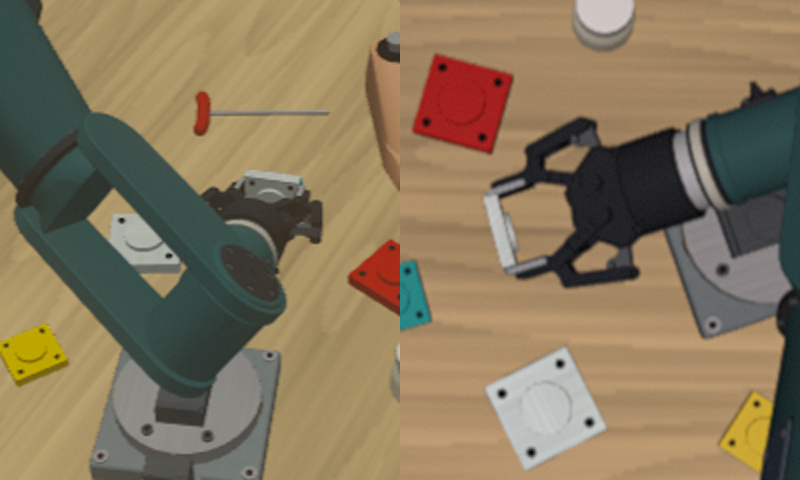

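The top crop shows the plate vertical at about (498,230), boss facing the gripper, with the wrist near the fixture. I yaw −30° so the wrist clears the fixture, then lower.

>>> {"method": "play_rows", "body": {
  "targets": [0,0,0,-0.123,0,0.05,-1,0,0,0,-0.123,0,0.05,-1,0,0,0,-0.123,0,0.05,-1,0,0,0,-0.123,0,0.05,-1,0,0,0,-0.123,0,0.05,-1,0,0,0,0,0,0,-1,-0.29,0,0.118,0,0,0,-1,-0.29,0,0.118,0,0,0,-1,-0.29,0,0.118,0,0,0,-1,-0.29,0,0.118,0,0,0,-1,-0.29,0,0.118,0,0,0,-1,-0.29,0,0.118,0,0,0,-1,0,0,0,0,0,0,-1,0,0,0,0,0,0,-1]
}}

```text
time_s: 8.45
eef_pos: [0.5402, 0.1852, 0.0524]
tool_rot: [0.651, 0.517, 0.436, -0.345]
contact_force: [-0.3, -0.0, -0.9]
width: 0.0581
```

Run:
```python
from h import *
st(); s=snap('scene','s4'); t=snap('top','t4')
A=np.zeros((480,800,3),np.uint8)
A[:,:400]=cv2.resize(s['img'][100:340,220:420],(400,480),interpolation=2); A[:,400:]=cv2.resize(t['img'][200:320,250:350],(400,480),interpolation=2)
cv2.imwrite('pics/c5.png',A)
```

```text
t 8.45 q [-0.325  0.369  1.9    1.209  1.391 -0.686] p [0.5402 0.1852 0.0524] w 0.0581 F [-0.3 -0.  -0.9]
 x [0.085 0.372 0.924] y [ 0.974 -0.228  0.002] z [ 0.212  0.9   -0.381]
```

View pics/c5.png

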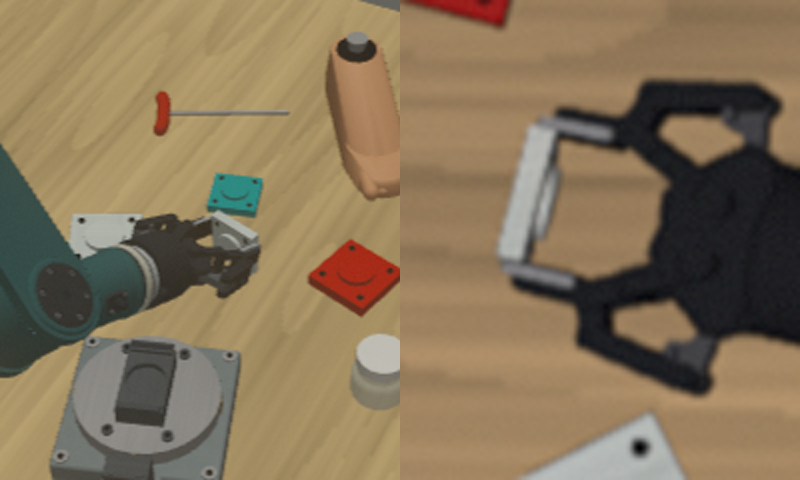

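The plate is upright and level, with the wrist clear of the fixture. I creep down until it touches.

>>> {"method": "play_rows", "body": {
  "targets": [-0.05,0,0.02,0,0,0,-1,-0.05,0,0.02,0,0,0,-1,-0.05,0,0.02,0,0,0,-1,-0.05,0,0.02,0,0,0,-1,0,0,0,0,0,0,-1]
}}

```text
time_s: 9.05
eef_pos: [0.54, 0.1851, 0.0438]
tool_rot: [0.651, 0.517, 0.436, -0.344]
contact_force: [0.9, 0.2, -1.6]
width: 0.0579
```

>>> {"method": "play_rows", "body": {
  "targets": [-0.025,0,0.01,0,0,0,-1,0,0,0,0,0,0,-1]
}}

```text
time_s: 9.25
eef_pos: [0.5402, 0.185, 0.043]
tool_rot: [0.651, 0.517, 0.437, -0.344]
contact_force: [-0.1, 0.1, -2.1]
width: 0.0576
```

>>> {"method": "play_rows", "body": {
  "targets": [-0.025,0,0.01,0,0,0,-1,0,0,0,0,0,0,-1]
}}

```text
time_s: 9.45
eef_pos: [0.5402, 0.185, 0.0419]
tool_rot: [0.651, 0.517, 0.437, -0.344]
contact_force: [-0.7, 0.1, -1.1]
width: 0.0576
```

>>> {"method": "play_rows", "body": {
  "targets": [-0.025,0,0.01,0,0,0,-1,0,0,0,0,0,0,-1]
}}

```text
time_s: 9.65
eef_pos: [0.5402, 0.185, 0.0408]
tool_rot: [0.651, 0.517, 0.436, -0.344]
contact_force: [-0.7, -0.7, -2.0]
width: 0.058
```

>>> {"method": "play_rows", "body": {
  "targets": [-0.025,0,0.01,0,0,0,-1,0,0,0,0,0,0,-1]
}}

```text
time_s: 9.85
eef_pos: [0.5403, 0.185, 0.04]
tool_rot: [0.651, 0.517, 0.437, -0.344]
contact_force: [0.3, 0.3, -0.8]
width: 0.0579
```

>>> {"method": "play_rows", "body": {
  "targets": [-0.025,0,0.01,0,0,0,-1,0,0,0,0,0,0,-1]
}}

```text
time_s: 10.05
eef_pos: [0.5404, 0.1851, 0.04]
tool_rot: [0.65, 0.517, 0.437, -0.345]
contact_force: [-3.2, -1.9, 5.7]
width: 0.058
```

Contact is at TCP z 0.040 m, as predicted. I open and back off along the tool axis.

>>> {"method": "play_rows", "body": {
  "targets": [0,0,0,0,0,0,0.6,0,0,0,0,0,0,0.9,0,0,0,0,0,0,0.9,0,0,0,0,0,0,0.9,0,0,-0.3,0,0,0,0.9,0,0,-0.7,0,0,0,0.9,0,0,-0.8,0,0,0,0.9,0,0,-0.8,0,0,0,0.9,0,0,-0.6,0,0,0,0.9,0,0,0,0,0,0,0.9]
}}

```text
time_s: 11.05
eef_pos: [0.5144, 0.0664, 0.0892]
tool_rot: [0.652, 0.517, 0.438, -0.342]
contact_force: [0.4, 0.2, 0.1]
width: 0.0811
```

Run:
```python
from h import *
st(); s=snap('scene','s6'); t=snap('top','t6')
A=np.zeros((480,800,3),np.uint8)
A[:,:400]=cv2.resize(s['img'][180:300,290:390],(400,480),interpolation=2); A[:,400:]=cv2.resize(t['img'][200:320,230:330],(400,480),interpolation=2)
cv2.imwrite('pics/c6.png',A)
```

```text
t 11.05 q [-0.57   0.318  1.862  1.063  1.598 -0.691] p [0.5144 0.0664 0.0892] w 0.0811 F [0.4 0.2 0.1]
 x [0.083 0.374 0.924] y [ 0.973 -0.233  0.007] z [ 0.218  0.898 -0.383]
```

View pics/c6.png

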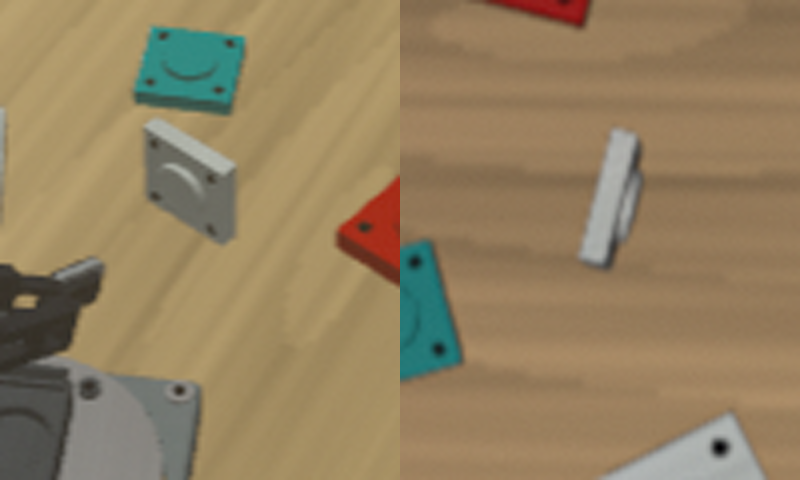

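The plate stands by itself, boss toward the fixture, with its top edge centre at about (611,198) in the top crop and (190,142) in the scene crop. I compare the camera position with where the robot released it (0.541, 0.187), and plan the move above it.

```bash
cat >> h.py <<'E'
def frame(az):
    "tool down, closing axis (y) at azimuth az deg"
    a=np.radians(az); y=np.array([np.cos(a),np.sin(a),0]); z=np.array([0,0,-1.]); return np.c_[np.cross(y,z),y,z]
def plan(p,R1,n,via=None):
    s,R0=st(); p0=np.array(s['eef_pos']); rv=Ro.from_matrix(R0.T@R1).as_rotvec(); print(' turn deg',np.degrees(rv).round(1),'per row units',(rv/(np.pi/4)/n).round(3))
    P=p0;out=[]
    for i in range(n):
        Ri=R0@Ro.from_rotvec(rv*i/n).as_matrix(); q=p0+(np.array(p)-p0)*(i+1)/n
        d=Ri.T@(q-P)/.04; P=q; print('  ',d.round(2),(rv/(np.pi/4)/n).round(3))
E
python3 - <<'E'
from h import *
t=load('t6');s=load('s6')
print('top',pt(t,282.4,249.1,z=.06),'scene',pt(s,337.2,215.2,z=.06))
plan([.535,.162,.16],frame(76.6),14)
E
```

```text
top [0.5385627  0.18364187 0.06      ] scene [0.54274577 0.18901717 0.06      ]
t 11.15 q [-0.566  0.319  1.865  1.063  1.597 -0.691] p [0.5132 0.069  0.0878] w 0.0813 F [-0.6  0.2 -0. ]
 x [0.084 0.373 0.924] y [ 0.973 -0.23   0.004] z [ 0.214  0.899 -0.382]
 turn deg [ 52.5 -52.3 -78.3] per row units [ 0.083 -0.083 -0.124]
   [0.18 0.   0.11] [ 0.083 -0.083 -0.124]
   [0.19 0.03 0.1 ] [ 0.083 -0.083 -0.124]
   [0.19 0.05 0.08] [ 0.083 -0.083 -0.124]
   [0.19 0.07 0.06] [ 0.083 -0.083 -0.124]
   [0.19 0.09 0.05] [ 0.083 -0.083 -0.124]
   [0.18 0.12 0.03] [ 0.083 -0.083 -0.124]
   [0.17 0.13 0.01] [ 0.083 -0.083 -0.124]
   [ 0.15  0.15 -0.01] [ 0.083 -0.083 -0.124]
   [ 0.14  0.16 -0.03] [ 0.083 -0.083 -0.124]
   [ 0.12  0.17 -0.05] [ 0.083 -0.083 -0.124]
   [ 0.1   0.18 -0.07] [ 0.083 -0.083 -0.124]
   [ 0.07  0.18 -0.09] [ 0.083 -0.083 -0.124]
   [ 0.05  0.18 -0.1 ] [ 0.083 -0.083 -0.124]
   [ 0.03  0.18 -0.12] [ 0.083 -0.083 -0.124]
```

>>> {"method": "play_rows", "body": {
  "targets": [0.46,0,-0.19,0,0,0,0.5,0.46,0,-0.19,0,0,0,0.3,0.18,0,0.11,0.083,-0.083,-0.124,0.13,0.19,0.03,0.1,0.083,-0.083,-0.124,0.13,0.19,0.05,0.08,0.083,-0.083,-0.124,0.13,0.19,0.07,0.06,0.083,-0.083,-0.124,0.13,0.19,0.09,0.05,0.083,-0.083,-0.124,0.13,0.18,0.12,0.03,0.083,-0.083,-0.124,0.13,0.17,0.13,0.01,0.083,-0.083,-0.124,0.13,0.15,0.15,-0.01,0.083,-0.083,-0.124,0.13,0.14,0.16,-0.03,0.083,-0.083,-0.124,0.13,0.12,0.17,-0.05,0.083,-0.083,-0.124,0.13,0.1,0.18,-0.07,0.083,-0.083,-0.124,0.13,0.07,0.18,-0.09,0.083,-0.083,-0.124,0.13,0.05,0.18,-0.1,0.083,-0.083,-0.124,0.13,0.03,0.18,-0.12,0.083,-0.083,-0.124,0.13,0,0,0,0,0,0,0.13,0,0,0,0,0,0,0.13]
}}

```text
time_s: 12.95
eef_pos: [0.5335, 0.1644, 0.1987]
tool_rot: [0.117, 0.993, 0.002, -0.001]
contact_force: [0.4, -0.8, -0.6]
width: 0.0482
```

Run:
```python
from h import *
c=np.array([.5409,.1870]); d=np.array([np.cos(np.radians(76.6)),np.sin(np.radians(76.6))])
p=c-.012*d; plan([*p,.09],frame(76.6),1); go([*p,.03])
```

```text
t 12.95 q [ 0.195  0.117  1.418  0.004  1.607 -1.14 ] p [0.5335 0.1644 0.1987] w 0.0482 F [ 0.4 -0.8 -0.6]
 x [-0.972  0.233  0.003] y [0.233 0.972 0.003] z [-0.002  0.004 -1.   ]
 turn deg [ 0.2 -0.2 -0.1] per row units [ 0.004 -0.004 -0.002]
   [-0.06  0.28  2.72] [ 0.004 -0.004 -0.002]
t 12.95 q [ 0.195  0.117  1.418  0.004  1.607 -1.14 ] p [0.5335 0.1644 0.1987] w 0.0482 F [ 0.4 -0.8 -0.6]
 x [-0.972  0.233  0.003] y [0.233 0.972 0.003] z [-0.002  0.004 -1.   ]
 units [-0.062  0.279  4.219]
```

>>> {"method": "play_rows", "body": {
  "targets": [-0.03,0.14,0.5,0,0,0,0.13,-0.03,0.14,0.8,0,0,0,0.13,0,0,0.8,0,0,0,0.13,0,0,0.7,0,0,0,0.13,0,0,0.5,0,0,0,0.13,0,0,0.5,0,0,0,0.13,0,0,0.4,0,0,0,0.13,0,0,0,0,0,0,0.13]
}}

```text
time_s: 13.75
eef_pos: [0.5367, 0.1723, 0.0274]
tool_rot: [0.12, 0.993, 0.001, -0.004]
contact_force: [-0.2, 0.2, -0.3]
width: 0.0482
```

>>> {"method": "play_rows", "body": {
  "targets": [0,-0.06,0,0,0,0,0.13,0,-0.06,0,0,0,0,0.13,0,-0.06,0,0,0,0,0.13,0,-0.06,0,0,0,0,0.13,0,-0.06,0,0,0,0,0.13,0,-0.06,0,0,0,0,0.13,0,-0.06,0,0,0,0,0.13,0,-0.06,0,0,0,0,0.13,0,0,0,0,0,0,0.13]
}}

```text
time_s: 14.65
eef_pos: [0.5347, 0.1551, 0.0314]
tool_rot: [0.118, 0.993, 0.001, -0.0]
contact_force: [-0.7, -0.6, 0.2]
width: 0.0482
```

Run:
```python
from h import *
st(); s=snap('scene','s7'); t=snap('top','t7')
A=np.zeros((480,800,3),np.uint8)
A[:,:400]=cv2.resize(s['img'][170:290,280:380],(400,480),interpolation=2); A[:,400:]=cv2.resize(t['img'][200:320,230:330],(400,480),interpolation=2)
cv2.imwrite('pics/c7.png',A)
```

```text
t 14.65 q [ 0.179  0.235  1.63   0.003  1.277 -1.156] p [0.5347 0.1551 0.0314] w 0.0482 F [-0.7 -0.6  0.2]
 x [-0.972  0.234  0.001] y [0.234 0.972 0.003] z [-0.     0.003 -1.   ]
```

View pics/c7.png

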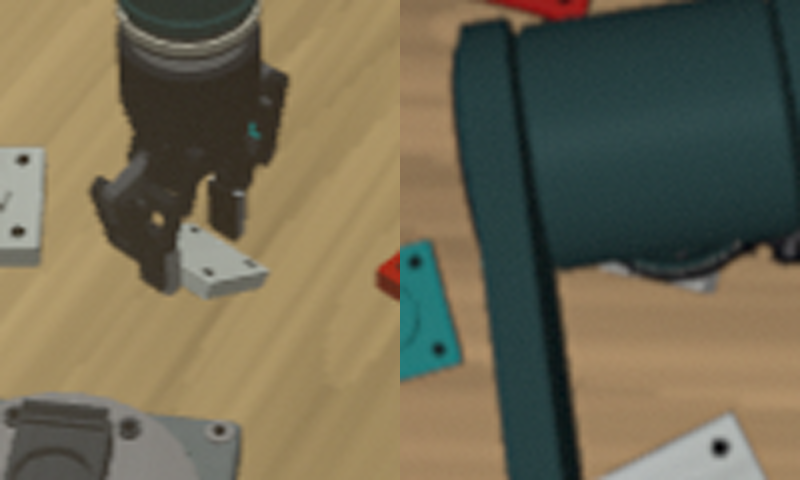

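The scene crop shows the plate with its plain face up between the fingers, near finger at (160,285). I get the lean from the depth data.

Run:
```python
from h import *
c=load('s7'); hsv=cv2.cvtColor(c['img'],cv2.COLOR_BGR2HSV)
v,u=np.mgrid[0:480,0:640]; W=((np.stack([(u-c['cx'])/c['fx'],(v-c['cy'])/c['fy'],u*0+1],-1)*c['range_z'][...,None])-c['t'])@c['R']
m=(hsv[...,1]<50)&(hsv[...,2]>110)&(u>322)&(u<350)&(v>222)&(v<246); m=cv2.erode(m.astype(np.uint8),np.ones((2,2)))>0
q=W[m]; ce=np.median(q,0); q=q[np.linalg.norm(q-ce,axis=1)<.04]; _,S,V=np.linalg.svd(q-q.mean(0)); print(m.sum(),q.mean(0).round(4),'normal',V[2].round(3),'rms',S/np.sqrt(len(q)))
print(q[:,2].min(),q[:,2].max())
d=np.array([.232,.973]); k=q[:,:2]@d; print('d range',np.percentile(k,[2,98]),'tcp d',np.array([.5347,.1551])@d)
for a in np.linspace(k.min(),k.max(),7)[:-1]: 
    w=(k>=a)&(k<a+(k.max()-k.min())/6); print(round(a,4),q[w,2].mean().round(4),w.sum())
```

```text
174 [0.5475 0.1563 0.0277] normal [-0.136 -0.457 -0.879] rms [0.01858813 0.01121328 0.00228034]
0.010730094741525049 0.04412313540542137
d range [0.25363047 0.30313511] tcp d 0.27496269999999995
0.2516 0.0376 36
0.2605 0.0372 14
0.2695 0.0318 26
0.2784 0.0266 32
0.2873 0.0207 36
0.2962 0.0152 24
```

The depth data shows the plate leaning on the near finger at about 28° from level, boss side down. Now I widen, lower, and let it slide down to flat.

>>> {"method": "play_rows", "body": {
  "targets": [0,0.05,0,0,0,0,0.22,0,0.05,0,0,0,0,0.32,0,0.05,0,0,0,0,0.42,0,0.05,0,0,0,0,0.51,0,0,0,0,0,0,0.51,0,0,0,0,0,0,0.51,0,0,0.1,0,0,0,0.51,0,0,0.1,0,0,0,0.51,0,0,0.1,0,0,0,0.51,0,0,0.1,0,0,0,0.51,0,0,0.1,0,0,0,0.51,0,0,0.08,0,0,0,0.51,0,0,0,0,0,0,0.51]
}}

```text
time_s: 16.05
eef_pos: [0.5368, 0.1597, 0.014]
tool_rot: [0.118, 0.993, -0.003, -0.0]
contact_force: [-13.9, -10.2, 28.8]
width: 0.0641
```

>>> {"method": "play_rows", "body": {
  "targets": [0,-0.02,0,0,0,0,0.56,0,-0.02,0,0,0,0,0.61,0,-0.02,0,0,0,0,0.66,0,-0.02,0,0,0,0,0.71,0,-0.02,0,0,0,0,0.76,0,-0.02,0,0,0,0,0.81,0,-0.02,0,0,0,0,0.86,0,-0.02,0,0,0,0,0.91,0,-0.02,0,0,0,0,0.96,0,-0.02,0,0,0,0,1,0,0,0,0,0,0,1,0,0,0,0,0,0,1]
}}

```text
time_s: 17.25
eef_pos: [0.5349, 0.1556, 0.0083]
tool_rot: [0.118, 0.993, 0.002, -0.0]
contact_force: [-1.0, 0.6, 0.1]
width: 0.0853
```

```bash
cat >> h.py <<'E'
def plane(f,n='scene',box=(322,352,220,250)):
    c=snap(n,f); hsv=cv2.cvtColor(c['img'],cv2.COLOR_BGR2HSV)
    v,u=np.mgrid[0:480,0:640]; W=((np.stack([(u-c['cx'])/c['fx'],(v-c['cy'])/c['fy'],u*0+1],-1)*c['range_z'][...,None])-c['t'])@c['R']
    m=(hsv[...,1]<50)&(hsv[...,2]>110)&(u>box[0])&(u<box[1])&(v>box[2])&(v<box[3]); m=cv2.erode(m.astype(np.uint8),np.ones((2,2)))>0
    q=W[m]; ce=np.median(q,0); q=q[np.linalg.norm(q-ce,axis=1)<.045]; _,S,V=np.linalg.svd(q-q.mean(0)); print(m.sum(),q.mean(0).round(4),'normal',V[2].round(3),'rms',S/np.sqrt(len(q)))
    d=np.array([.232,.973]); print('d',np.percentile(q[:,:2]@d,[2,98]),'z',np.percentile(q[:,2],[5,50,95]))
E
python3 - <<'E'
from h import *
s,_=st(); plane('s8'); print(np.array(s['eef_pos'][:2])@[.232,.973])
E
```

```text
t 17.25 q [ 0.179  0.261  1.648  0.003  1.231 -1.156] p [0.5349 0.1556 0.0083] w 0.0853 F [-1.   0.6  0.1]
 x [-0.972  0.234  0.001] y [0.234 0.972 0.003] z [ 0.     0.003 -1.   ]
305 [0.5463 0.157  0.0165] normal [0.004 0.019 1.   ] rms [0.01625224 0.01136184 0.0019883 ]
d [0.24999461 0.30368426] z [0.0131939  0.01663122 0.01971064]
0.27546342574713933
```

The plate lies flat, plain face up: surface at z 16.5 mm, normal vertical. Now close and lift.

>>> {"method": "play_rows", "body": {
  "targets": [0,0,0.04,0,0,0,0.8,0,0,0,0,0,0,0.6,0,0,0,0,0,0,0.4,0,0,0,0,0,0,-1,0,0,0,0,0,0,-1,0,0,0,0,0,0,-1,0,0,0,0,0,0,-1,0,0,0,0,0,0,-1]
}}

```text
time_s: 18.1
eef_pos: [0.5353, 0.1557, 0.0072]
tool_rot: [0.118, 0.993, 0.002, 0.0]
contact_force: [-0.6, -0.1, 3.0]
width: 0.0587
```

Run:
```python
from h import *
st(); plane('s9')
```

```text
t 18.10 q [ 0.18   0.263  1.649  0.003  1.228 -1.156] p [0.5353 0.1557 0.0072] w 0.0587 F [-0.6 -0.1  3. ]
 x [-0.972  0.234 -0.   ] y [0.234 0.972 0.004] z [ 0.001  0.003 -1.   ]
282 [0.5478 0.1567 0.0166] normal [ 0.01  -0.012 -1.   ] rms [0.01595094 0.01088961 0.00198526]
d [0.25004781 0.30407778] z [0.01336524 0.01669126 0.01962824]
```

>>> {"method": "play_rows", "body": {
  "targets": [0,0,-0.3,0,0,0,-1,0,0,-0.6,0,0,0,-1,0,0,-0.7,0,0,0,-1,0,0,-0.7,0,0,0,-1,0,0,-0.7,0,0,0,-1,0,0,-0.7,0,0,0,-1,0,0,0,0,0,0.14,-1,0,0,0,0,0,0.14,-1,0,0,0,0,0,0.14,-1,0,0,0,0,0,0.14,-1,0,0,0,0,0,0.14,-1,0,0,0,0,0,0.14,-1,0,0,0,0,0,0.14,-1,0,0,0,0,0,0.14,-1,0,0,0,0,0,0.14,-1,0,0,0,0,0,0,-1]
}}

```text
time_s: 19.75
eef_pos: [0.5344, 0.155, 0.1544]
tool_rot: [0.575, 0.818, 0.001, -0.001]
contact_force: [-0.5, 0.2, -0.9]
width: 0.0585
```

Run:
```python
from h import *
st(); plan([.5636,-.0488,.13],frame(19.9),1)
```

```text
t 19.75 q [ 0.179  0.133  1.489  0.003  1.52  -0.167] p [0.5344 0.155  0.1544] w 0.0585 F [-0.5  0.2 -0.9]
 x [-0.338  0.941  0.003] y [ 0.941  0.338 -0.   ] z [-0.001  0.003 -1.   ]
t 19.75 q [ 0.179  0.133  1.489  0.003  1.52  -0.167] p [0.5344 0.155  0.1544] w 0.0585 F [-0.5  0.2 -0.9]
 x [-0.338  0.941  0.003] y [ 0.941  0.338 -0.   ] z [-0.001  0.003 -1.   ]
 turn deg [-0.  -0.2 -0.1] per row units [-0.    -0.004 -0.003]
   [-5.04 -1.04  0.59] [-0.    -0.004 -0.003]
```

>>> {"method": "play_rows", "body": {
  "targets": [-0.63,-0.13,0.075,0,0,0,-1,-0.63,-0.13,0.075,0,0,0,-1,-0.63,-0.13,0.075,0,0,0,-1,-0.63,-0.13,0.075,0,0,0,-1,-0.63,-0.13,0.075,0,0,0,-1,-0.63,-0.13,0.075,0,0,0,-1,-0.63,-0.13,0.075,0,0,0,-1,-0.63,-0.13,0.075,0,0,0,-1,0,0,0,0,0,0,-1,0,0,0,0,0,0,-1]
}}

```text
time_s: 20.75
eef_pos: [0.5636, -0.0488, 0.1298]
tool_rot: [0.575, 0.818, 0.001, -0.002]
contact_force: [0.2, -0.2, -1.2]
width: 0.0588
```

Run:
```python
from h import *
s,R=st(); c=snap('scene','s10'); p=np.array(s['eef_pos'])+[0,0,.0098]
u,v=map(int,proj(c,p)); print(u,v)
print('pred top corners (crop px)',[tuple(np.round((np.array(proj(c,p+R@[a*.03+.0019,b*.03,0]))-[u-50,v-50]+.5)*6).astype(int)) for a in(-1,1) for b in(-1,1)])
cv2.imwrite('pics/c10.png',cv2.resize(c['img'][v-50:v+50,u-50:u+60],None,fx=6,fy=6,interpolation=2))
```

```text
t 20.75 q [-0.189  0.169  1.499  0.004  1.475 -0.534] p [ 0.5636 -0.0488  0.1298] w 0.0588 F [ 0.2 -0.2 -1.2]
 x [-0.339  0.941  0.004] y [0.941 0.339 0.001] z [-0.001  0.004 -1.   ]
289 267
pred top corners (crop px) [(np.int64(196), np.int64(366)), (np.int64(385), np.int64(385)), (np.int64(233), np.int64(223)), (np.int64(416), np.int64(241))]
```

View pics/c10.png

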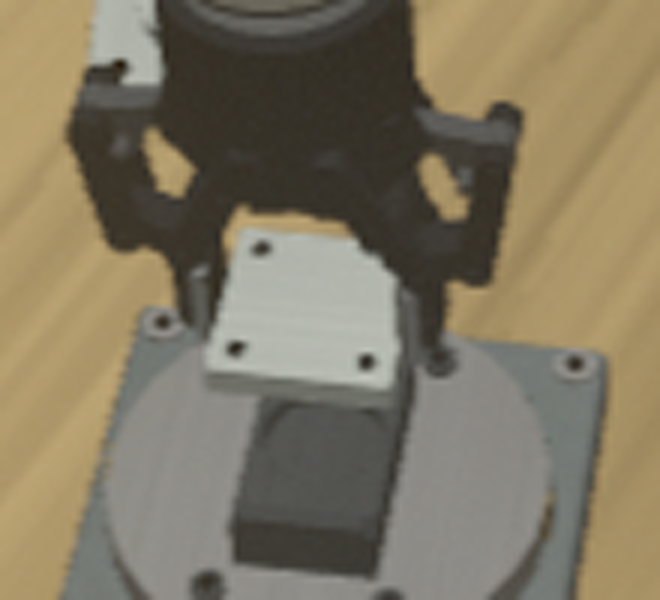

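The plate is level above the nest. Its top-face corners in the crop are (206,375), (396,388) and (238,229). I work out its offset against the nest in the same camera.

Run:
```python
from h import *
c=load('s10'); s0=load('scene0'); F=frame(19.9)[:2,:2][:, ::-1]  # columns: fixture x, fixture y
P=lambda u,v:(289-50+u/6-.42,267-50+v/6-.42)
for z in(.1385,.1396):
    X=np.array([pt(c,*P(*q),z=z) for q in((206,375),(396,388),(238,229))]); ce=(X[1]+X[2])/2
    print('plate centre scene',ce.round(4),'sides',np.linalg.norm(X[1]-X[0]),np.linalg.norm(X[2]-X[0]),'az',np.degrees(np.arctan2(*(X[1]-X[0])[1::-1])),np.degrees(np.arctan2(*(X[2]-X[0])[1::-1])))
    print(' rel TCP in fixture xy mm',(F.T@(ce[:2]-[.5636,-.0488])*1000).round(1),' rel nest',(F.T@(ce[:2]-[.5646,-.0463])*1000).round(1))
m=plane('s11',box=(270,312,255,285))
# nest in scene0 from its own base screws, per-fixture coordinates
```

```text
plate centre scene [ 0.5659 -0.0468  0.1385] sides 0.059906997940630924 0.06109973171489099 az 22.226987507297277 111.65911860087398
 rel TCP in fixture xy mm [2.8 1.1]  rel nest [ 1.  -0.9]
plate centre scene [ 0.5664 -0.0476  0.1396] sides 0.05983273339336755 0.061023988578534694 az 22.226987507297267 111.65911860087412
 rel TCP in fixture xy mm [3.1 0.2]  rel nest [ 1.3 -1.8]
726 [ 0.5672 -0.0524  0.1387] normal [ 0.002 -0.035  0.999] rms [0.01710425 0.01553848 0.00269134]
d [0.04958705 0.10975167] z [0.13442911 0.13906328 0.14212772]
```

>>> {"method": "play_rows", "body": {
  "targets": [0.033,-0.025,0.2,0,0,0,-1,0,0,0.3,0,0,0,-1,0,0,0.3,0,0,0,-1,0,0,0.2,0,0,0,-1,0,0,0.05,0,0,0,-1,0,0,0.05,0,0,0,-1,0,0,0,0,0,0,-1]
}}

```text
time_s: 21.55
eef_pos: [0.5627, -0.0476, 0.0861]
tool_rot: [0.575, 0.818, 0.001, -0.001]
contact_force: [0.1, 0.2, -1.7]
width: 0.0586
```

>>> {"method": "play_rows", "body": {
  "targets": [0,0,0.04,0,0,0,-1,0,0,0.04,0,0,0,-1,0,0,0,0,0,0,-1]
}}

```text
time_s: 21.85
eef_pos: [0.5626, -0.0475, 0.083]
tool_rot: [0.575, 0.818, 0.001, -0.001]
contact_force: [0.5, -0.6, -1.0]
width: 0.0587
```

>>> {"method": "play_rows", "body": {
  "targets": [0,0,0.04,0,0,0,-1,0,0,0.04,0,0,0,-1,0,0,0,0,0,0,-1]
}}

```text
time_s: 22.15
eef_pos: [0.5624, -0.0474, 0.0794]
tool_rot: [0.575, 0.818, 0.001, -0.001]
contact_force: [0.0, 0.0, -1.6]
width: 0.0584
```

Inside the fences with no contact so far. I continue down to the seat.

>>> {"method": "play_rows", "body": {
  "targets": [0,0,0.04,0,0,0,-1,0,0,0.03,0,0,0,-1,0,0,0,0,0,0,-1]
}}

```text
time_s: 22.45
eef_pos: [0.5624, -0.0474, 0.0766]
tool_rot: [0.575, 0.818, 0.001, -0.001]
contact_force: [-1.1, 0.7, -0.8]
width: 0.0586
```

>>> {"method": "play_rows", "body": {
  "targets": [0,0,0.03,0,0,0,-1,0,0,0.02,0,0,0,-1,0,0,0,0,0,0,-1]
}}

```text
time_s: 22.75
eef_pos: [0.5625, -0.0475, 0.0748]
tool_rot: [0.575, 0.818, 0.001, -0.001]
contact_force: [1.2, 0.4, -1.3]
width: 0.0583
```

>>> {"method": "play_rows", "body": {
  "targets": [0,0,0.02,0,0,0,-1,0,0,0,0,0,0,-1]
}}

```text
time_s: 22.95
eef_pos: [0.5627, -0.0475, 0.0743]
tool_rot: [0.575, 0.818, 0.001, -0.001]
contact_force: [-0.5, -0.4, -1.9]
width: 0.0583
```

>>> {"method": "play_rows", "body": {
  "targets": [0,0,0.02,0,0,0,-1,0,0,0,0,0,0,-1]
}}

```text
time_s: 23.15
eef_pos: [0.5627, -0.0475, 0.0742]
tool_rot: [0.575, 0.818, 0.002, -0.001]
contact_force: [-2.1, 0.2, 3.8]
width: 0.0585
```

>>> {"method": "play_rows", "body": {
  "targets": [0,0,0.02,0,0,0,-1,0,0,0,0,0,0,-1]
}}

```text
time_s: 23.35
eef_pos: [0.5627, -0.0475, 0.0742]
tool_rot: [0.575, 0.818, 0.002, -0.0]
contact_force: [-3.9, 0.2, 7.6]
width: 0.0582
```

Seated contact is at TCP z 0.0742 m, the predicted height. Now release and rise.

>>> {"method": "play_rows", "body": {
  "targets": [0,0,0,0,0,0,0.55,0,0,0,0,0,0,0.75,0,0,0,0,0,0,0.9,0,0,0,0,0,0,0.9,0,0,0,0,0,0,0.9,0,0,-0.3,0,0,0,0.9,0,0,-0.6,0,0,0,0.9,0,0,-0.6,0,0,0,0.9,0,0,-0.6,0,0,0,0.9,0,0,-0.4,0,0,0,0.9,0,0,0,0,0,0,0.9]
}}

```text
time_s: 24.45
eef_pos: [0.5645, -0.0482, 0.177]
tool_rot: [0.575, 0.818, 0.003, 0.003]
contact_force: [0.5, -0.1, -0.6]
width: 0.0809
```

Run:
```python
from h import *
s,R=st(); c=snap('scene','s12'); u,v=292,300
v_,u_=np.mgrid[0:480,0:640]
cv2.imwrite('pics/c12.png',cv2.resize(c['img'][v-60:v+90,u-80:u+80],None,fx=4,fy=4,interpolation=2))
plane('s13',box=(255,330,260,310))
```

```text
t 24.45 q [-0.187  0.139  1.438  0.003  1.558 -0.532] p [ 0.5645 -0.0482  0.177 ] w 0.0809 F [ 0.5 -0.1 -0.6]
 x [-0.338  0.941 -0.001] y [0.941 0.338 0.008] z [ 0.008  0.002 -1.   ]
2212 [ 0.5743 -0.0404  0.0714] normal [-0.476 -0.078 -0.876] rms [0.02402494 0.01530006 0.01282448]
d [0.05902062 0.13093992] z [0.0476441  0.08184301 0.08555938]
```

View pics/c12.png

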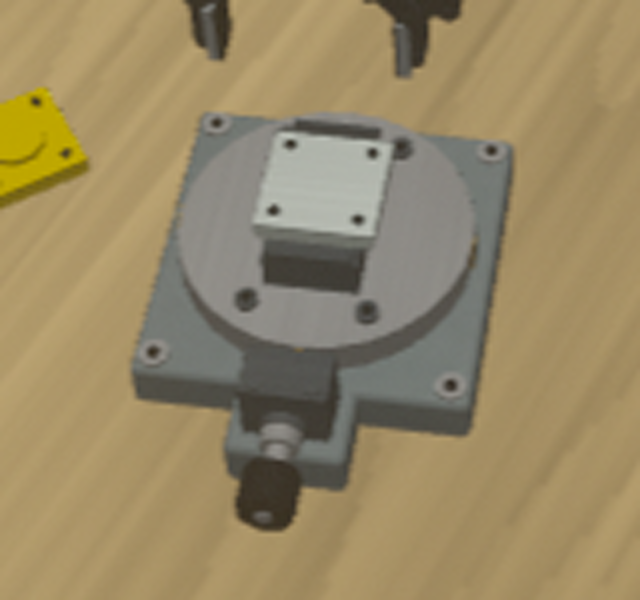

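The plate is in the nest plain face up, holes at (290,145), (372,153), (273,211) and (358,219). The knob is at (268,493). I check its flatness, height and centre numerically.

Run:
```python
from h import *
c=load('s12'); P=lambda u,v:(212+u/4-.375,240+v/4-.375)
F=frame(19.9)[:2,:2][:, ::-1]
H=np.array([pt(c,*P(*q),z=.084) for q in((290,145),(372,153),(273,211),(358,219))]); ce=H.mean(0)
print('holes centre',ce.round(4),'rel scene-nest',(F.T@(ce[:2]-[.5646,-.0463])*1000).round(1),'az',np.degrees(np.arctan2(*(H[1]-H[0])[1::-1])),np.degrees(np.arctan2(*(H[3]-H[2])[1::-1])))
for f in('s12','s13'):
    c=load(f); v,u=np.mgrid[0:480,0:640]; W=((np.stack([(u-c['cx'])/c['fx'],(v-c['cy'])/c['fy'],u*0+1],-1)*c['range_z'][...,None])-c['t'])@c['R']
    q=W[(abs((W[...,:2]-ce[:2])@F)<.026).all(-1)&(W[...,2]>.06)]; A=np.c_[(q[:,:2]-ce[:2])@F,np.ones(len(q))]; k=np.linalg.lstsq(A,q[:,2],rcond=None)[0]; print(len(q),'z=',k[2].round(4),'slope deg',np.degrees(k[:2]).round(2))
S=[(216,123),(491,151),(451,385),(153,351)]; B=np.array([pt(c,*P(*q),z=.028) for q in S]); print('base centre',B.mean(0).round(4), 'plate rel base',(F.T@(ce-B.mean(0))[:2]*1000).round(1))
k=P(268,493); print('knob',pt(c,*k,z=.045)); 
print('knob from base: robot frame',np.array([.5625,-.047])-F[:,1]*.151)
```

```text
holes centre [ 0.5646 -0.0459  0.084 ] rel scene-nest [0.1 0.4] az 20.08756787255498 20.542783797078656
1855 z= 0.3137 slope deg [150.61 -68.97]
1829 z= 0.3141 slope deg [154.03 -49.95]
base centre [ 0.563  -0.0449  0.028 ] plate rel base [ 1.2 -1.5]
knob [ 0.61650108 -0.19043666  0.045     ]
knob from base: robot frame [ 0.61389731 -0.18898351]
```

Run:
```python
from h import *
F=frame(19.9)[:2,:2][:, ::-1]
c=load('s13'); v,u=np.mgrid[0:480,0:640]; W=((np.stack([(u-c['cx'])/c['fx'],(v-c['cy'])/c['fy'],u*0+1],-1)*c['range_z'][...,None])-c['t'])@c['R']
q=W[(abs((W[...,:2]-[.5646,-.0459])@F)<.024).all(-1)&(W[...,2]>.06)&(W[...,2]<.1)]; A=np.c_[(q[:,:2]-[.5646,-.0459])@F,np.ones(len(q))]; k=np.linalg.lstsq(A,q[:,2],rcond=None)[0]; print(len(q),'z=',k[2].round(4),'slope deg',np.degrees(k[:2]).round(2))
plan([.6139,-.189,.177],frame(19.9),1)
```

```text
464 z= 0.0834 slope deg [-0.46 -0.1 ]
t 24.55 q [-0.187  0.141  1.443  0.003  1.557 -0.532] p [ 0.5627 -0.0478  0.173 ] w 0.0812 F [ 0.3 -0.  -0.7]
 x [-0.338  0.941  0.002] y [0.941 0.338 0.002] z [ 0.001  0.003 -1.   ]
 turn deg [ 0.1 -0.1 -0.1] per row units [ 0.003 -0.003 -0.003]
   [-3.75  0.01 -0.11] [ 0.003 -0.003 -0.003]
```

The plate is flat (slope under 0.5°, face at z 0.0834 m) and centred. Now to the knob, straight along the tool x axis, then down and close.

>>> {"method": "play_rows", "body": {
  "targets": [-0.75,0,0,0,0,0,0.9,-0.75,0,0,0,0,0,0.9,-0.75,0,0,0,0,0,0.9,-0.75,0,0,0,0,0,0.9,-0.75,0,0,0,0,0,0.9,0,0,0.8,0,0,0,0.9,0,0,0.8,0,0,0,0.9,0,0,0.8,0,0,0,0.9,0,0,0.6,0,0,0,0.9,0,0,0.35,0,0,0,0.9,0,0,0.175,0,0,0,0.9,0,0,0,0,0,0,0.9]
}}

```text
time_s: 25.75
eef_pos: [0.6127, -0.1882, 0.0299]
tool_rot: [0.575, 0.818, 0.001, -0.002]
contact_force: [-0.2, -0.8, -0.6]
width: 0.0812
```

>>> {"method": "play_rows", "body": {
  "targets": [0,0,0,0,0,0,0.4,0,0,0,0,0,0,0,0,0,0,0,0,0,-0.2,0,0,0,0,0,0,-1,0,0,0,0,0,0,-1,0,0,0,0,0,0,-1,0,0,0,0,0,0,-1,0,0,0,0,0,0,-1,0,0,0,0,0,0,-1]
}}

```text
time_s: 26.65
eef_pos: [0.6129, -0.1892, 0.0327]
tool_rot: [0.575, 0.818, 0.001, -0.001]
contact_force: [-3.7, -0.4, 6.0]
width: 0.026
```

```bash
python3 -c "
from h import *
st()"
```

```text
t 26.65 q [-0.389  0.406  1.403  0.002  1.334 -0.734] p [ 0.6129 -0.1892  0.0327] w 0.0260 F [-3.7 -0.4  6. ]
 x [-0.338  0.941  0.002] y [0.941 0.338 0.   ] z [-0.     0.002 -1.   ]
```

Knob gripped: the width reads 26 mm, with the same −2 mm reading offset as on the plate. Now pull.

>>> {"method": "play_rows", "body": {
  "targets": [-0.05,0,0,0,0,0,-1,-0.05,0,0,0,0,0,-1,-0.05,0,0,0,0,0,-1,-0.05,0,0,0,0,0,-1,-0.05,0,0,0,0,0,-1,-0.05,0,0,0,0,0,-1,-0.05,0,0,0,0,0,-1,-0.05,0,0,0,0,0,-1,0,0,0,0,0,0,-1,0,0,0,0,0,0,-1]
}}

```text
time_s: 27.65
eef_pos: [0.6165, -0.1995, 0.0327]
tool_rot: [0.575, 0.818, 0.003, -0.005]
contact_force: [-9.2, 10.2, 11.1]
width: 0.0261
```

```bash
python3 -c "
from h import *
s,R=st(); d=np.array(s['eef_pos'])-[.6129,-.1892,.0327]; print('moved tool axes mm',R.T@d*1e3,'force tool',R.T@s['contact_force'])"
```

```text
t 27.65 q [-0.404  0.424  1.378  0.008  1.349 -0.752] p [ 0.6165 -0.1995  0.0327] w 0.0261 F [-9.2 10.2 11.1]
 x [-0.339  0.941  0.012] y [ 0.941  0.339 -0.002] z [-0.006  0.011 -1.   ]
moved tool axes mm [-10.90420514  -0.07403002  -0.09996893] force tool [ 12.85034048  -5.1727469  -10.92314386]
```

Travel is 10.9 mm with 12.9 N. That matches the spring, and the arm yields about 0.4 mm/N. I pull further, to the stop.

>>> {"method": "play_rows", "body": {
  "targets": [-0.05,0,0,0,0,0,-1,-0.05,0,0,0,0,0,-1,-0.05,0,0,0,0,0,-1,-0.05,0,0,0,0,0,-1,0,0,0,0,0,0,-1,0,0,0,0,0,0,-1,0,0,0,0,0,0,-1]
}}

```text
time_s: 28.35
eef_pos: [0.6182, -0.2043, 0.0326]
tool_rot: [0.574, 0.819, 0.004, -0.008]
contact_force: [-12.9, 16.7, 13.8]
width: 0.0261
```

```bash
python3 -c "
from h import *
s,R=st(); d=np.array(s['eef_pos'])-[.6129,-.1892,.0327]; print('moved tool axes mm',R.T@d*1e3,'force tool',R.T@s['contact_force'])"
```

```text
t 28.35 q [-0.411  0.433  1.365  0.011  1.358 -0.761] p [ 0.6182 -0.2043  0.0326] w 0.0261 F [-12.9  16.7  13.8]
 x [-0.34   0.94   0.017] y [ 0.94   0.34  -0.003] z [-0.009  0.015 -1.   ]
moved tool axes mm [-16.00383996  -0.12225894  -0.17685877] force tool [ 20.3011808   -6.52125898 -13.46639541]
```

16.0 mm and 20 N, above the spring's 16 N, so it is against the stop. One last look at knob and plate before handing in.

Run:
```python
from h import *
c=snap('scene','s14'); a=load('s12')
f=lambda i:cv2.resize(i[265:415,230:330],(400,600),interpolation=2)
cv2.imwrite('pics/c14.png',np.hstack([f(a['img']),f(c['img'])])); st()
F=frame(19.9)[:2,:2][:, ::-1]; v,u=np.mgrid[0:480,0:640]
for k in(a,c):
    W=((np.stack([(u-k['cx'])/k['fx'],(v-k['cy'])/k['fy'],u*0+1],-1)*k['range_z'][...,None])-k['t'])@k['R']
    q=W[(abs((W[...,:2]-[.5646,-.0459])@F)<.024).all(-1)&(W[...,2]>.06)&(W[...,2]<.1)]; print(len(q),q[:,2].mean())
```

```text
t 28.40 q [-0.411  0.433  1.365  0.011  1.358 -0.761] p [ 0.6183 -0.2043  0.0326] w 0.0263 F [-12.9  16.1  14.5]
 x [-0.34   0.94   0.017] y [ 0.94   0.34  -0.003] z [-0.009  0.015 -1.   ]
467 0.08328118051900757
276 0.08351630164374607
```

View pics/c14.png

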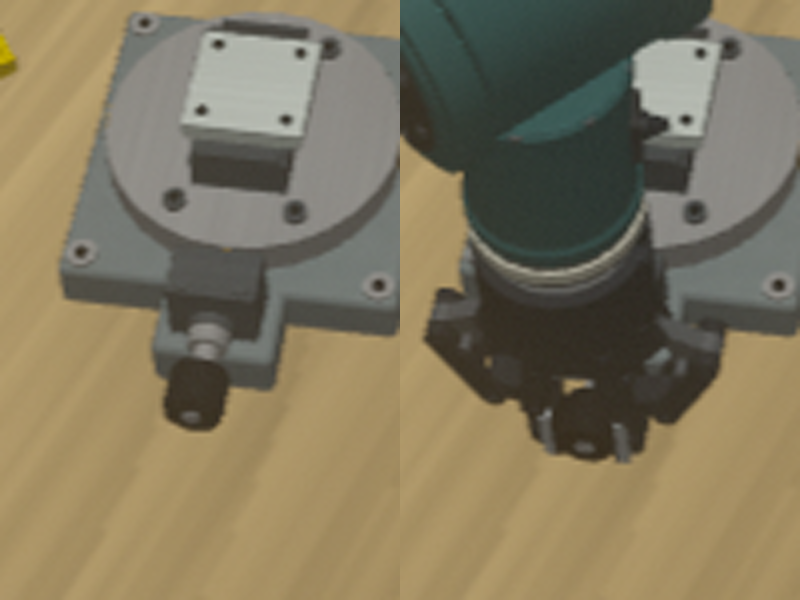

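Left is before, right is now. The knob's end face moved from (190,415) to (187,447), at least full travel, and it is held between the pads. The plate holes are unmoved. Handing in.

```bash
python3 -c "
from cell import job
print(job.hand_in())"
```

```text
the job is handed in; nothing more can be done
None
```

The plate is turned over and seated in the nest, plain face up and let go of. The knob is held fully back in the fingers, and the job was handed in at about 28.4 s.

**How:** I picked the small white plate, stood it on its edge and released it. I then lowered it boss-down by letting it lean between the open fingers, regripped it and set it in the nest.

**Plate, last checks:**
- It touched the seat at the predicted height.
- After release the face measured about 83.4 mm above the bench (84 expected) and sloped less than 0.5°.
- Its centre was 0.4 mm from my nest estimate in the same camera, but 1.9 mm from the centre given by the base screws. The two disagree slightly, though both are inside 6 mm.
- The visible part of the plate had not moved after the pull.

**Plunger, last checks:** the fingers travelled 16.0 mm with 20 N of pull, above the spring's 16 N, so I take it to be against the stop.

**Departures:**
- A brief contact force of about 30 N showed while lowering around the leaning plate. It cleared when the fingers opened.
- The two cameras differ by 3–5 mm, and I used their mean, which matched the robot to about 1 mm.
- I viewed 12 pictures, two over the budget.
- I did not re-measure the foot, hex key or jar. The arm did not go near them, and the foot and key stood in place in the last view that showed them.

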